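# Nest the cut brackets in the kit tray and slide the hold-down bar across

## Robot

A 6-joint arm with a two-finger parallel gripper is mounted at the origin on the work surface. World frame = base frame: x ahead of the robot, y to its left, z up, the work surface at z = 0. Lengths are in mm, angles in degrees, forces in N, time in s.
With the tool pointing down it reaches from about 300 to 850 mm from the base axis. Payload 4.2 kg.
Tool frame: the origin (TCP) lies between the finger pads; the fingertips stand 25 mm ahead of it and the grasp point (between the pads) lies 6 mm ahead of it; x points along the fingers, y is the direction in which the jaws open and shut, and the axes are right-handed (so a half turn about x gives the same grasp; the last joint's range is limited). The gripper opens to 91 mm and grips with 3 to 60 N. Pads are 32 mm wide; open, the fingers measure 118 mm over their backs; the gripper's body (76 mm by 178 mm) begins 60 mm behind the grasp point.
Start: joints at [62.281, 18.312, 89.639, -0, 72.044, -1.146], TCP at [257.23, 514.27, 238.976] pointing down, gripper open.
Joint ranges: [-177.97, 177.97], [-48.28, 115.42], [12.27, 149.76], [-77.06, 257.06], [2.81, 150.46], [-146.56, 146.56]. Speed limits (degrees/s): [147.25, 147.25, 180, 180, 180, 180].

## Interface

Orientations are given as [roll, pitch, yaw] about the fixed x, y, z axes, in that order (R = Rz(yaw) Ry(pitch) Rx(roll)).
In Python, from workcell import env gives the robot as it stands.
- The arm moves only by the tool jog_arm, never from a script. Its argument "plan" is one flat list of numbers, 4 for each row, row after row: the shift along the tool's x, y, z in cm, then the turn about the tool's x in units of 6 degrees (1.0 is 6 degrees). In form: [tx, ty, tz, turn, tx, ty, tz, turn, ...]. A call has 1 to 12 rows; each row shifts and turns the commanded pose from where the row before left it, along the tool's axes as they then stand; what a row does not reach is not made up. A row lasts 1/12 s, in which the tool goes at most 41.7 mm and 7.16 degrees, less where a joint would pass 70% of its speed; a pose out of reach is approached as far as the arm can. A call with a gripper value outside its range is refused whole. "claw" is the finger opening in cm, from 0 to 9.12, set as the call begins (left out, the last holds). The fingers move at their own pace and stop on an object; "newtons" is the grip in N (left out, the last holds). Time passes only in rows, so rows that do not move let the fingers close. It gives the time, the measured TCP pose, the force and the opening at its end, in the units of the state.
- env.state(): the state, without advancing time (a new reading comes with each control period).
- env.grab_frame(name): name is "scene" or "top" or "wrist"; returns the picture (400x640x3 uint8, red, green, blue); there is no depth.
- env.calibration(name): a dict with "vertical_fov" (degrees; the focal length in pixels is half the picture's height over the tangent of half this angle, whatever the lens; pixels are square), "cx", "cy" (the principal point, pixels), "origin" and "orientation" of the camera in the world; the wrist camera has in their place "T_tool_cam" (4x4, takes a point from camera to tool coordinates, whose origin is the TCP and whose axes are the tool frame's). Camera axes: x right, y down, z forward; pixel columns grow to the right and rows downward; lengths in mm; the calibration is good to about 2 mm. A picture is of the moment at which its call begins: read the wrist's pose just before it. calibration takes no time and is no camera call.
- env.job_done(): hands the job in, once; it reports no verdict.
The state is a dict: "time_s": time; "qpos": joint angles; "qvel": joint speeds; "effort": joint torques, N m; "ee_pos": TCP position; "ee_rot": TCP orientation; "force": force on the tool from outside, world axes, zero at the start; "torque": the same for the moment, N m; "gripper_width": finger opening in mm.
Only numpy, scipy, OpenCV 4.12 (cv2) and the standard library are available. Lean on these libraries where they do the work, as an engineer would, in place of code of your own. Each camera call takes 0.05 s, during which the arm holds its last target.

## Task

Pack the weld kit: pick the three flat aluminium brackets (straight strap, tee and elbow) off the rubber mat and lay each one flat on the floor of the plywood tray, in the compartment of its own shape and the right way round, setting them down rather than dropping them. When all three lie flat, slide the tray's hold-down bar by its black grip across the brackets, fully home against its stop, and let go. Leave the tube, the steel slug and the carton where they stand.

Things in the scene. Friction and masses are not known exactly. Their poses are not given: they have to be found in the camera images.
- tray: Fixed plywood tray, 240 (x, -115 to +125) by 354 mm (y), floor 12 mm above the bench. Origin on the bench, z up. Dark cleats 8 mm high and grey felt shapes mark the compartments: strap (y about -114 mm), tee (-24), elbow (+89), 4 mm play all round. Between x -50 and 0 no cleats stand within 30 mm beside a laid bracket: room for fingers. Rails on both y edges, 20 mm above the floor, carry the bar.
- strap_grip (a point): Centre, half-way up, of the straight strap: a loose flat aluminium bar 150 mm (its x) by 30 mm (its y), 16 mm thick (z up). Either end may go first. All three brackets weigh 0.13 to 0.33 kg and start flat on the mat.
- tee_grip (a point): Grip point of the loose aluminium tee, half-way up, on the middle line of its stem. 16 mm thick, limbs 30 mm wide. x points along the stem to its free end, 42 mm ahead of this point; the crossbar, 110 mm along y, spans x -58 to -28 mm from this point. Pinch the stem across y here.
- tee_end (a point): Point half-way up in the tee's crossbar, 15 mm from its end on the +y side, at (-43, +40, 0) mm from tee_grip; same axes.
- elbow_grip (a point): Grip point of the loose aluminium elbow (L), half-way up, on the middle line of its long leg. 16 mm thick, limbs 30 mm wide. The long leg lies along x (-58 to +52 mm from this point), 30 mm wide in y; the short leg leaves its -x end towards -y (x -58 to -28 mm, y down to -65 mm). Pinch the long leg across y here.
- elbow_end (a point): Point half-way up in the elbow's short leg, 15 mm from its end, at (-43, -50, 0) mm from elbow_grip; same axes.
- strap_place (a point): Point of the tray where strap_grip lies when the strap is laid centred in its compartment, 8 mm above the tray floor; the strap lies along x. Its axes are the tray's: x towards the side where the bar starts, y along the bar, z up.
- tee_place (a point): Where tee_grip lies when the tee is laid centred in its compartment, 8 mm above the tray floor; the tee's x, y, z then point along this point's x, y, z. Its axes are the tray's: x towards the side where the bar starts, y along the bar, z up.
- tee_place_end (a point): Where tee_end lies when the tee is laid centred in its compartment.
- elbow_place (a point): Where elbow_grip lies when the elbow is laid centred in its compartment, 8 mm above the tray floor; the elbow's axes then point along this point's axes. Its axes are the tray's: x towards the side where the bar starts, y along the bar, z up.
- elbow_place_end (a point): Where elbow_end lies when the elbow is laid centred in its compartment.
- holdbar (a joint): Slide of the steel hold-down bar (24 by 354 by 8 mm), in m: 0 = clear of the compartments at the tray's +x side, grows as the bar moves to the tray's -x; 0.125 = home on its stop, across the middle of all compartments. Starts at 0 to 0.02, about 2 N friction, stays where left. Its underside passes 4.5 mm over brackets that lie flat and strikes one that does not.
- holdbar_grip (a point): Centre of the black upright grip on the middle of the bar: 14 mm thick (tray x), 60 mm long (tray y), from 40 to 69 mm above the bench; this point is 55 mm above the bench and moves with the bar.
- mat: Thin black rubber mat, 330 by 330 mm, 3 mm thick, fixed on the bench, on which the brackets start. Origin under its centre.
- tube_mid (a point): Bystander, loose: standing aluminium tube offcut, 64 mm diameter, 60 mm high; point at its centre.
- slug_mid (a point): Bystander, loose: solid steel slug, 60 mm diameter, 45 mm high; point at its centre.
- carton_mid (a point): Bystander, loose: closed cardboard carton 80 by 100 by 60 mm high; point at its centre.
Not all that is in view belongs to the job. Leave any purple look-alike of the part that bears strap_grip alone.

How it is judged:
By the outcome, as a careful person would: the job done as asked, in the order asked, and still so for the second after the job is handed in, with the robot touching nothing.
It also fails if it takes over 72 s, if anything falls off the work surface, if the arm or the gripper's body presses on something with over 40 N, if the wrist force passes 120 N, or if a joint passes its speed limit or range.

## Working session

There is one attempt and no reset: what is moved stays moved. The work goes in short steps, Python scripts to look and compute and a tool call to move; the robot and the scene stay as the last step left them, time stands still between calls to the robot, and variables do not carry over. Pictures are saved under pics/ and viewed, and the job is handed in when it is done.

Besides the shell and the picture viewer there is one more tool, called after ">>>" by a JSON object that holds its "method" and its "body". jog_arm: Moves the arm, as the interface text tells. Its arguments: {"type":"object","properties":{"plan":{"type":"array"},"claw":{"type":"number"},"newtons":{"type":"number"}},"required":["plan"]}

```bash
mkdir -p pics; ls; python3 - <<'E'
from workcell import env
import cv2
print(env.state())
for n in ["scene","top","wrist"]:
    print(n,env.calibration(n))
    cv2.imwrite(f"pics/{n}0.png",env.grab_frame(n)[:,:,::-1])
E
```

```text
pics
{'time_s': 0.0, 'qpos': array([ 6.22802627e+01,  1.83527143e+01,  8.97075348e+01, -2.16613820e-03,
        7.20441911e+01, -1.14462067e+00]), 'qvel': array([-0.04433031, -0.00957181,  0.10882383,  0.05651082,  0.07860577,
       -0.06881521]), 'effort': array([-8.12514027e-04, -4.12462091e+01, -2.31971437e+01,  7.26966583e-02,
        4.59213252e-02, -1.67564408e-04]), 'ee_pos': array([257.01654361, 513.83424338, 238.10184304]), 'ee_rot': array([ -90.01497436,   89.89553944, -116.58942137]), 'force': array([0.02086261, 0.08282048, 0.40438073]), 'torque': array([ 0.00425362, -0.0153212 ,  0.03768553]), 'gripper_width': 91.4138338293163}
scene {'vertical_fov': 51.49206173262663, 'cx': 323.68746266148605, 'cy': 199.40436716682947, 'origin': array([1412.73613553, -132.31562284,  889.91141275]), 'orientation': array([-131.77047422,    0.33912363,   76.22726105])}
top {'vertical_fov': 54.90509456607094, 'cx': 323.76828315265385, 'cy': 196.6402708487708, 'origin': array([ 374.95496143,   77.52163408, 1118.22407186]), 'orientation': array([-172.17291652,    1.3641835 ,  -91.58857751])}
wrist {'vertical_fov': 70.00629099044254, 'cx': 318.6679405175487, 'cy': 197.99705043507785, 'T_tool_cam': array([[-4.70625631e-04, -2.45292050e-01,  9.69449116e-01,
        -1.45563925e+02],
       [ 9.99999877e-01, -2.67013229e-04,  4.17896457e-04,
         7.11735868e-01],
       [ 1.56349060e-04,  9.69449193e-01,  2.45292146e-01,
        -6.87572130e+01],
       [ 0.00000000e+00,  0.00000000e+00,  0.00000000e+00,
         1.00000000e+00]])}
```

View pics/top0.png

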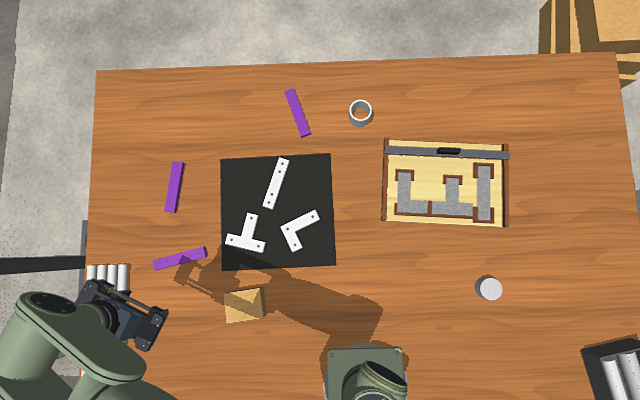

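View pics/scene0.png

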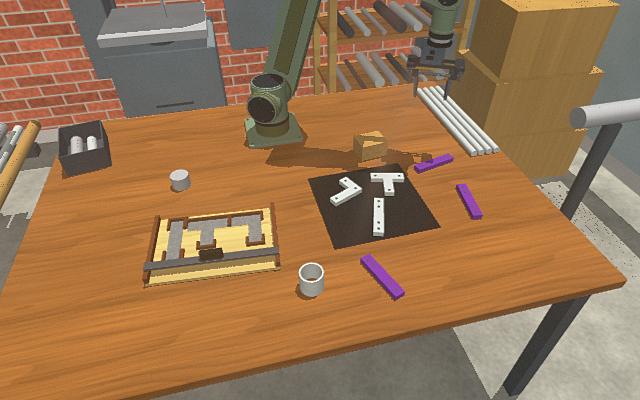

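View pics/wrist0.png

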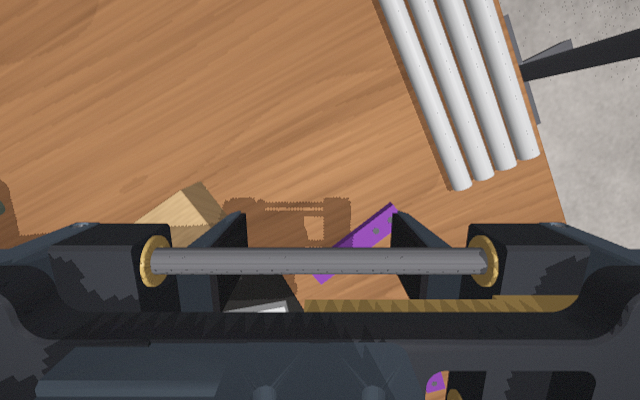

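Top view: the white strap is at (276,182), the tee at (247,232) and the elbow at (299,229), all on the mat. The tray is at (446,182) with its bar at the image top (world +x). There are purple look-alikes at (297,112), (174,187) and (180,258). The white strap on the mat is the real one, since it is aluminium and lies on the mat. Now measuring.

```bash
cat > h.py <<'E'
import numpy as np, cv2
from scipy.spatial.transform import Rotation as Rn
from workcell import env
def cam(name, st=None):
    c=env.calibration(name); f=200/np.tan(np.radians(c['vertical_fov']/2))
    if name=='wrist':
        T=np.eye(4);T[:3,:3]=Rn.from_euler('xyz',st['ee_rot'],degrees=True).as_matrix();T[:3,3]=st['ee_pos']
        T=T@c['T_tool_cam'];R,o=T[:3,:3],T[:3,3]
    else:
        R=Rn.from_euler('xyz',c['orientation'],degrees=True).as_matrix();o=np.array(c['origin'])
    return f,c['cx'],c['cy'],R,o
def ray(cm,uv,z):
    f,cx,cy,R,o=cm; uv=np.atleast_2d(np.asarray(uv,float))
    d=np.c_[(uv[:,0]-cx)/f,(uv[:,1]-cy)/f,np.ones(len(uv))]@R.T
    return o+d*((z-o[2])/d[:,2])[:,None]
def proj(cm,p):
    f,cx,cy,R,o=cm; q=(np.atleast_2d(p)-o)@R
    return np.c_[cx+f*q[:,0]/q[:,2],cy+f*q[:,1]/q[:,2]]
E
python3 - <<'E'
from h import *
im=cv2.imread('pics/top0.png'); 
x=im[140:245,375:520]; cv2.imwrite('pics/tray_crop.png',cv2.resize(x,None,fx=5,fy=5,interpolation=cv2.INTER_NEAREST))
x=im[145:275,215:340]; cv2.imwrite('pics/mat_crop.png',cv2.resize(x,None,fx=4,fy=4,interpolation=cv2.INTER_NEAREST))
cm=cam('top')
m=((im.min(2)>150)&(im.max(2).astype(int)-im.min(2)<30)).astype(np.uint8)
m[:,:200]=0;m[:150]=0;m[280:]=0
cs,_=cv2.findContours(m,cv2.RETR_EXTERNAL,cv2.CHAIN_APPROX_NONE)
for c in cs:
    if cv2.contourArea(c)<100: continue
    p=ray(cm,c[:,0,:],19)[:,:2].astype(np.float32)
    print(cv2.contourArea(c),cv2.contourArea(p),cv2.minAreaRect(p), c.reshape(-1,2).mean(0))
E
```

```text
626.5 5116.266560856719 ((435.82025146484375, 319.5416259765625), (111.96951293945312, 99.80351257324219), 74.64816284179688) [246.52554745 235.05839416]
563.5 4593.336780751939 ((431.7071838378906, 160.78683471679688), (79.1378402709961, 111.82845306396484), 24.99273109436035) [298.35897436 228.76068376]
594.5 4843.573424714152 ((517.5458984375, -267.67730712890625), (112.7977066040039, 104.36282348632812), 85.2340087890625) [451.70680628 199.73298429]
505.0 4168.412063129479 ((531.5518188476562, -154.28460693359375), (83.34923553466797, 113.68901062011719), 84.42290496826172) [407.41071429 195.74404762]
387.5 3175.72193425335 ((525.236083984375, -355.9642639160156), (34.005332946777344, 154.1593780517578), 85.09879302978516) [483.40703518 194.15075377]
510.5 4388.397201233776 ((572.4214477539062, 238.79913330078125), (32.534488677978516, 150.25904846191406), 70.4423828125) [275.33043478 182.74782609]
256.0 2093.216905299574 ((578.5737915039062, -789.7816162109375), (25.24893569946289, 115.25973510742188), 82.16646575927734) [635.61111111 168.2       ]
```

View pics/tray_crop.png

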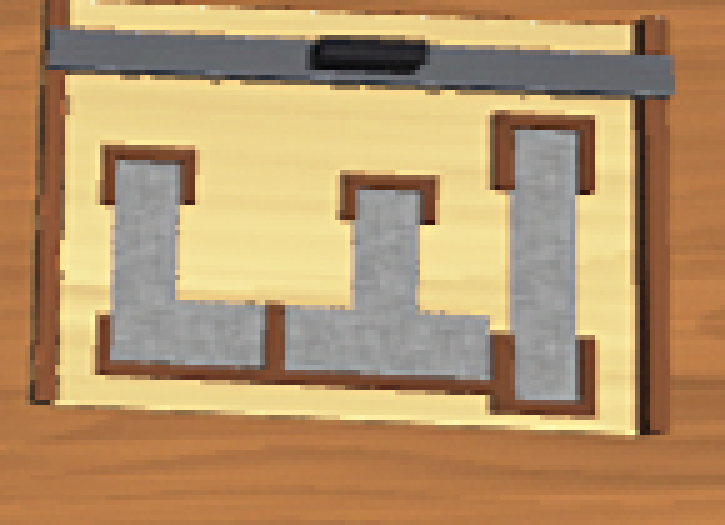

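View pics/mat_crop.png

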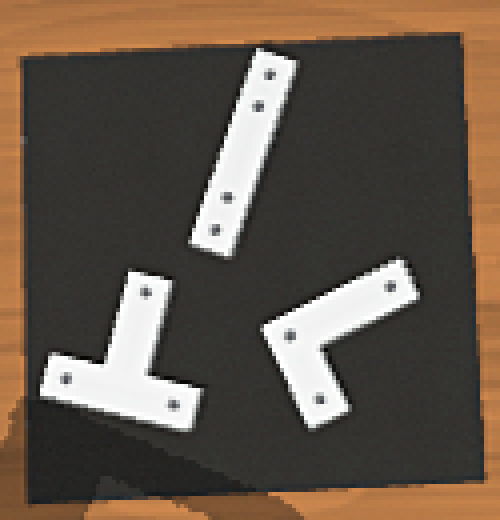

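```bash
python3 - <<'E'
from h import *
im=cv2.imread('pics/top0.png'); cm=cam('top')
m0=((im.min(2)>150)&(im.max(2).astype(int)-im.min(2)<30)).astype(np.uint8)
for nm,(u,v) in dict(strap=(276,182),tee=(240,232),elbow=(290,229)).items():
    n,l=cv2.connectedComponents(m0); 
    print(nm)
    m=np.zeros_like(m0); cv2.floodFill(m0.copy(),None,(0,0),0)
    k=l[v,u]; m[l==k]=1
    c=max(cv2.findContours(m,cv2.RETR_EXTERNAL,cv2.CHAIN_APPROX_NONE)[0],key=cv2.contourArea)
    p=ray(cm,c[:,0,:],19)[:,:2].astype(np.float32); r=cv2.minAreaRect(p)
    print(r,'\n',cv2.boxPoints(r).round(1).tolist())
R=Rn.from_euler('xyz',env.state()['ee_rot'],degrees=True).as_matrix(); print(R.round(3))
print('bar grip',ray(cm,[[449,151]],69)[0])
# tray corners floor z12 / mat corners z3
print(ray(cm,[[221,160],[329,154],[336,264],[222,270]],3).round(0))
print('tray felt strap/tee/elbow', ray(cm,[[483.5,193]],12).round(0))
w=cam('wrist',env.state())
print('wrist cam footprint', ray(w,[[320,100],[0,0],[640,0],[320,200]],19).round(0))
E
```

```text
strap
((572.4214477539062, 238.79913330078125), (32.534488677978516, 150.25904846191406), 70.4423828125) 
 [[496.20001220703125, 248.60000610351562], [637.7999877929688, 198.3000030517578], [648.7000122070312, 229.0], [507.1000061035156, 279.29998779296875]]
tee
((551.0135498046875, 84.532958984375), (1896.1597900390625, 1147.4144287109375), 88.90522766113281) 
 [[-40.70000076293945, -852.4000244140625], [1106.5, -874.2999877929688], [1142.699951171875, 1021.5], [-4.5, 1043.4000244140625]]
elbow
((431.7071838378906, 160.78683471679688), (79.1378402709961, 111.82845306396484), 24.99273109436035) 
 [[372.20001220703125, 194.6999969482422], [419.5, 93.4000015258789], [491.20001220703125, 126.80000305175781], [443.8999938964844, 228.1999969482422]]
[[-0.001  0.447  0.894]
 [-0.001  0.894 -0.447]
 [-1.    -0.001  0.   ]]
bar grip [ 636.89976032 -252.54433822   69.        ]
[[649. 403.   3.]
 [656.  81.   3.]
 [334.  70.   3.]
 [326. 398.   3.]]
tray felt strap/tee/elbow [[ 524. -360.   12.]]
wrist cam footprint [[170. 560.  19.]
 [-86. 287.  19.]
 [235. 928.  19.]
 [282. 504.  19.]]
```

```bash
cat >> h.py <<'E'
def tool(st):
    R=Rn.from_euler('xyz',st['ee_rot'],degrees=True).as_matrix()
    return st['ee_pos'],np.degrees(np.arctan2(R[1,2],R[0,2])),R
def go(x,y,z,ang):
    """print turn (units) first, then shift (cm) in the tool frame after the turn"""
    st=env.state(); p,a,R=tool(st)
    da=(ang-a+180)%360-180
    t=np.radians(ang); zt=np.array([np.cos(t),np.sin(t)]); yt=np.array([-np.sin(t),np.cos(t)])
    d=np.array([x,y,z])-p
    print(f"t={st['time_s']:.2f} at {p.round(1)} ang {a:.2f} turn {-da/6:.2f}  tx {-d[2]/10:.2f} ty {d[:2]@yt/10:.2f} tz {d[:2]@zt/10:.2f}  F {st['force'].round(1)} w {st['gripper_width']:.1f} q6 {st['qpos'][5]:.0f}")
E
python3 -c "
from h import *
go(666,205,240,-19.6)"
```

```text
t=0.15 at [257.1 514.  238.4] ang -26.57 turn -1.16  tx -0.16 ty -15.39 tz 48.89  F [ 0.6 -1.1 -0.5] w 90.7 q6 -1
```

>>> {"method": "jog_arm", "body": {"plan": [0, 0, 0, -1.15, 0, -1.2, 3.8, 0, 0, -1.2, 3.8, 0, 0, -1.2, 3.8, 0, 0, -1.2, 3.8, 0, 0, -1.2, 3.8, 0, 0, -1.2, 3.8, 0, 0, -1.2, 3.8, 0, 0, -1.2, 3.8, 0, 0, -1.2, 3.8, 0, 0, -1.2, 3.8, 0, 0, -1.2, 3.8, 0]}}

```text
time_s: 1.15
ee_pos: [607.6, 247.7, 238.6]
ee_rot: [-154.9, 90.0, -174.5]
force: [0.5, 0.1, 0.4]
gripper_width: 91.2
```

>>> {"method": "jog_arm", "body": {"plan": [0, -1.1, 3.5, 0, 0, -1.1, 3.5, 0, 0, 0, 0, 0, 0, 0, 0, 0], "claw": 6}}

```text
time_s: 1.48
ee_pos: [665.9, 203.4, 237.6]
ee_rot: [-152.9, 89.9, -172.7]
force: [0.4, 0.9, -0.1]
gripper_width: 67.3
```

```bash
cat >> h.py <<'E'
def look(n,tag):
    st=env.state(); im=env.grab_frame(n)[:,:,::-1].copy(); cv2.imwrite(f'pics/{tag}.png',im)
    return st,im
E
python3 - <<'E'
from h import *
go(666,205,240,-19.6)
st,im=look('wrist','w1'); import pickle; pickle.dump(st,open('w1.pkl','wb'))
E
```

```text
t=1.48 at [665.9 203.4 237.6] ang -19.85 turn -0.04  tx -0.24 ty 0.16 tz -0.04  F [ 0.4  0.9 -0.1] w 67.3 q6 -54
```

View pics/w1.png

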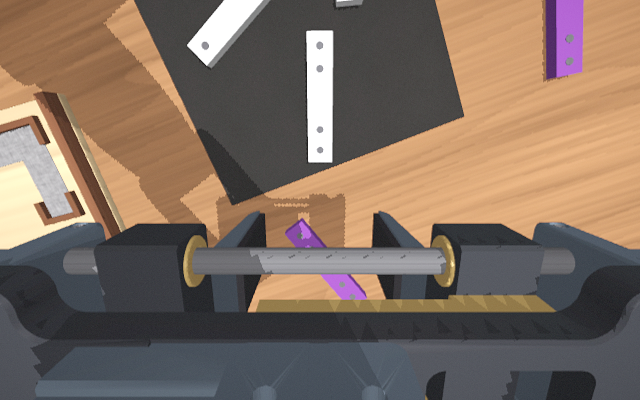

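The white strap on the mat is at (319,97) px. The purple bars at (563,40) and (327,260) are look-alikes off the mat, so I leave them alone. Next I measure and confirm with a crop.

```bash
cat >> h.py <<'E'
def white(im,cm,uv,z,thr=185,sat=30,S=4,box=None):
    big=cv2.resize(im,None,fx=S,fy=S,interpolation=cv2.INTER_CUBIC)
    g=big.min(2); m=((g>thr)&(big.max(2).astype(int)-g<sat)).astype(np.uint8)
    if box: k=np.zeros_like(m); x0,y0,x1,y1=[S*b for b in box]; k[y0:y1,x0:x1]=1; m&=k
    n,l=cv2.connectedComponents(m); m=(l==l[int(S*uv[1]),int(S*uv[0])]).astype(np.uint8)
    c=max(cv2.findContours(m,cv2.RETR_EXTERNAL,cv2.CHAIN_APPROX_NONE)[0],key=cv2.contourArea)[:,0,:]
    px=(c+0.5)/S-0.5
    p=ray(cm,px,z)[:,:2].astype(np.float32)
    return px,p,cv2.minAreaRect(p)
def frame(p,c,ang):
    t=np.radians(ang); R=np.array([[np.cos(t),-np.sin(t)],[np.sin(t),np.cos(t)]])
    return (p-np.array(c))@R   # local coords
E
python3 - <<'E'
from h import *
import pickle
st=pickle.load(open('w1.pkl','rb')); im=cv2.imread('pics/w1.png'); cm=cam('wrist',st)
for thr in (150,185,215):
    px,p,r=white(im,cm,(319,100),19,thr); print(thr,r, im[100,300:340].min(1) if thr==150 else '')
g=cv2.cvtColor(im,cv2.COLOR_BGR2GRAY)
print(ray(cm,[[319.5,45],[319.5,69],[319.5,129.5],[319.5,150.5]],19).round(1))
cv2.imwrite('pics/w1c.png',cv2.resize(im[10:190,250:400],None,fx=3,fy=3,interpolation=cv2.INTER_NEAREST))
# cross-check with top
cm=cam('top'); im=cv2.imread('pics/top0.png')
for thr in(150,185,215): print('top',white(im,cm,(276,182),19,thr,box=(215,150,340,270))[2])
E
```

```text
150 ((572.6190795898438, 238.82421875), (31.217567443847656, 151.54693603515625), 70.4088134765625) [ 69  68  67  69  68  59  38 200 255 255 255 255 255 255 255 255 255 255
 255 255 255 255 255 255 255 255 255 255 255 255 255 255 208  84  68  71
  71  71  70  71]
185 ((572.5936279296875, 238.8406982421875), (30.649925231933594, 150.98757934570312), 70.4523696899414) 
215 ((572.514404296875, 238.7165069580078), (30.276958465576172, 150.38150024414062), 70.38148498535156) 
[[516.2 259.1  19. ]
 [540.4 250.4  19. ]
 [605.8 226.9  19. ]
 [630.  218.1  19. ]]
top ((572.4757080078125, 238.98997497558594), (33.11981964111328, 152.05844116210938), 70.33053588867188)
top ((572.51318359375, 239.1338653564453), (31.85235595703125, 150.6412353515625), 70.27732849121094)
top ((572.7744140625, 239.1814422607422), (30.683349609375, 149.75384521484375), 70.32469940185547)
```

View pics/w1c.png

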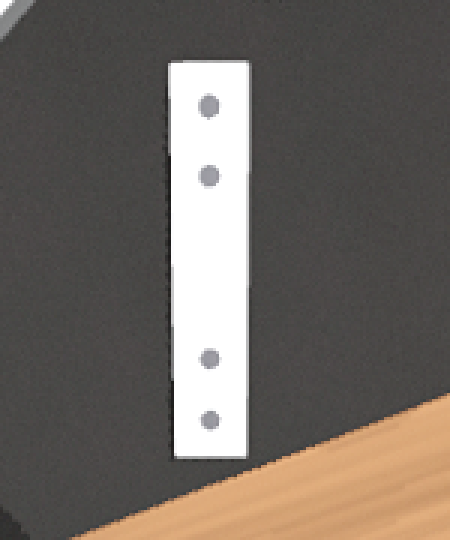

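```bash
python3 -c "
from h import *
go(572.6,238.8,30,-19.6)"
```

```text
t=1.53 at [664.8 204.5 238. ] ang -19.75 turn -0.02  tx 20.80 ty 0.14 tz -9.83  F [-0.8  0.7 -0.1] w 63.7 q6 -54
```

>>> {"method": "jog_arm", "body": {"plan": [0.5, 0, -2.8, 0, 2.5, 0, -3, 0, 3.5, 0.1, -2, 0, 3.5, 0, -1, 0, 3.5, 0, -1, 0, 2.5, 0, 0, 0, 0, 0, 0, 0, 0, 0, 0, 0], "claw": 6}}

```text
time_s: 2.2
ee_pos: [571.5, 239.8, 78.7]
ee_rot: [-144.5, 89.9, -164.1]
force: [0.0, -0.4, 1.2]
gripper_width: 60.1
```

```bash
python3 -c "
from h import *
go(572.6,238.8,30,-19.6)"
```

```text
t=2.20 at [571.5 239.8  78.7] ang -19.57 turn 0.00  tx 4.87 ty -0.05 tz 0.14  F [ 0.  -0.4  1.2] w 60.1 q6 -49
```

>>> {"method": "jog_arm", "body": {"plan": [2, 0, 0.1, 0, 2, 0, 0, 0, 0.8, 0, 0, 0, 0, 0, 0, 0, 0, 0, 0, 0]}}

```text
time_s: 2.62
ee_pos: [574.8, 239.1, 32.5]
ee_rot: [44.4, 89.9, 24.7]
force: [0.2, 0.0, 1.3]
gripper_width: 60.2
```

>>> {"method": "jog_arm", "body": {"plan": [0, 0, 0, 0, 0, 0, 0, 0, 0, 0, 0, 0, 0, 0, 0, 0, 0, 0, 0, 0, 0, 0, 0, 0], "claw": 1, "newtons": 30}}

```text
time_s: 3.12
ee_pos: [574.0, 238.5, 31.4]
ee_rot: [24.4, 90.0, 4.7]
force: [-0.7, -1.0, 2.7]
gripper_width: 30.3
```

```bash
python3 - <<'E'
from h import *
go(572.6,238.8,30,-19.6)
cm=cam('top'); im=cv2.imread('pics/top0.png')
for thr in(170,200,225):
  for nm,uv in dict(tee=(240,240),elbow=(287,229)).items():
    print(nm,white(im,cm,uv,19,thr,box=(215,150,340,270))[2])
# tray: felt grey & cleats
E
```

```text
t=3.12 at [574.  238.5  31.4] ang -19.67 turn -0.01  tx 0.14 ty -0.02 tz -0.14  F [-0.7 -1.   2.7] w 30.3 q6 -49
tee ((435.6855163574219, 320.01708984375), (111.95365142822266, 101.33915710449219), 74.93103790283203)
elbow ((550.7941284179688, 143.32354736328125), (1986.85205078125, 1189.152587890625), 87.45891571044922)
tee ((435.80706787109375, 320.12109375), (110.82889556884766, 100.49102020263672), 74.9295654296875)
elbow ((550.7941284179688, 143.32354736328125), (1986.85205078125, 1189.152587890625), 87.45891571044922)
tee ((435.75579833984375, 320.18988037109375), (110.01676177978516, 99.5953140258789), 74.78410339355469)
elbow ((550.7941284179688, 143.32354736328125), (1986.85205078125, 1189.152587890625), 87.45891571044922)
```

>>> {"method": "jog_arm", "body": {"plan": [-2, 0, 0, 0, -3, 0, 0, 0, -3.5, 0, 0, 0, -3.5, 0, 0, 0, -2, 0, 0, 0]}}

```text
time_s: 3.53
ee_pos: [575.0, 239.1, 174.7]
ee_rot: [42.7, 89.7, 23.0]
force: [-0.2, 0.9, -1.2]
gripper_width: 30.0
```

```bash
python3 - <<'E'
from h import *
cm=cam('top'); im=cv2.imread('pics/top0.png')
for s,z in ((30,12),):
  S=4; big=cv2.resize(im[130:240,370:520],None,fx=S,fy=S,interpolation=cv2.INTER_CUBIC).astype(int)
  m=((big.max(2)-big.min(2)<25)&(big.min(2)>110)).astype(np.uint8)
  n,l,stt,_=cv2.connectedComponentsWithStats(m)
  for k in range(1,n):
    if stt[k,4]<3000: continue
    c=max(cv2.findContours((l==k).astype(np.uint8),cv2.RETR_EXTERNAL,cv2.CHAIN_APPROX_NONE)[0],key=cv2.contourArea)[:,0,:]
    px=(c+.5)/S-.5+[370,130]; p=ray(cm,px,12)[:,:2].astype(np.float32)
    print(px.mean(0).round(0),cv2.minAreaRect(p))
# tray outer edges yellow plywood on floor z=12
print('corners', ray(cm,[[389.,220.5],[503,226.5]],12).round(1))
E
```

```text
[484. 193.] ((526.0968017578125, -360.001708984375), (37.336368560791016, 157.33560180664062), 85.349365234375)
[409. 196.] ((532.7111206054688, -156.89395141601562), (87.09920501708984, 117.24476623535156), 85.2885513305664)
[452. 201.] ((518.4681396484375, -269.65423583984375), (116.0484619140625, 107.2719497680664), 85.3517837524414)
corners [[ 453.   -85.3   12. ]
 [ 426.4 -406.8   12. ]]
```

```bash
python3 -c "
from h import *
go(632,-300,240,-4.7)"
```

```text
t=3.53 at [575.  239.1 174.7] ang -19.67 turn -2.50  tx -6.53 ty -53.26 tz 10.09  F [-0.2  0.9 -1.2] w 30.0 q6 -49
```

>>> {"method": "jog_arm", "body": {"plan": [-2, 0, 0, -0.9, -2, 0, 0, -0.8, -2.5, 0, 0, -0.8, 0, -2, 0, 0, 0, -3.6, 0.8, 0, 0, -3.6, 0.8, 0, 0, -3.6, 0.8, 0, 0, -3.6, 0.8, 0, 0, -3.6, 0.8, 0, 0, -3.6, 0.8, 0, 0, -3.6, 0.8, 0, 0, -3.6, 0.8, 0]}}

```text
time_s: 4.53
ee_pos: [612.3, -75.4, 235.5]
ee_rot: [158.3, 90.0, 153.7]
force: [0.8, 0.1, -1.3]
gripper_width: 30.2
```

>>> {"method": "jog_arm", "body": {"plan": [0, -3.6, 0.8, 0, 0, -3.6, 0.8, 0, 0, -3.6, 0.8, 0, 0, -3.6, 0.8, 0, 0, -3.6, 0.5, 0, 0, -3, 0, 0, 0, -1.5, 0, 0, 0, 0, 0, 0, 0, 0, 0, 0, 0, 0, 0, 0]}}

```text
time_s: 5.37
ee_pos: [631.2, -299.4, 235.7]
ee_rot: [110.7, 89.9, 106.1]
force: [0.3, -0.2, -0.3]
gripper_width: 30.0
```

```bash
python3 - <<'E'
from h import *
go(632,-300,240,-4.7)
st,im=look('wrist','w2'); import pickle; pickle.dump(st,open('w2.pkl','wb'))
E
```

```text
t=5.37 at [ 631.2 -299.4  235.7] ang -4.63 turn 0.01  tx -0.43 ty -0.05 tz 0.09  F [ 0.3 -0.2 -0.3] w 30.0 q6 -112
```

View pics/w2.png

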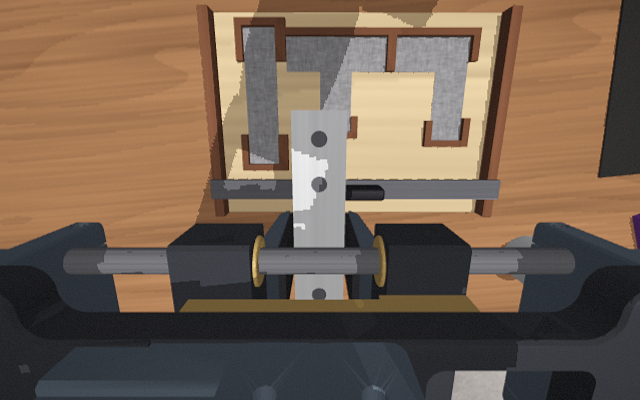

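```bash
python3 - <<'E'
from h import *
import pickle
st=pickle.load(open('w2.pkl','rb')); im=cv2.imread('pics/w2.png'); cm=cam('wrist',st)
S=4; big=cv2.resize(im[:200],None,fx=S,fy=S,interpolation=cv2.INTER_CUBIC)
hsv=cv2.cvtColor(big,cv2.COLOR_BGR2HSV)
m=((hsv[...,1]<45)&(hsv[...,2]>55)).astype(np.uint8)
m=cv2.morphologyEx(m,cv2.MORPH_OPEN,np.ones((5,5)))
cv2.imwrite('pics/w2m.png',m[:,800:2000]*255)
n,l,stt,_=cv2.connectedComponentsWithStats(m)
for k in range(1,n):
    if stt[k,4]<5000: continue
    c=max(cv2.findContours((l==k).astype(np.uint8),cv2.RETR_EXTERNAL,cv2.CHAIN_APPROX_NONE)[0],key=cv2.contourArea)[:,0,:]
    px=(c+.5)/S-.5; p=ray(cm,px,12)[:,:2].astype(np.float32)
    print(px.mean(0).round(0),stt[k],cv2.minAreaRect(p))
zt=st['ee_pos'][2]-12.4
q=ray(cm,[[292.5,110.3],[347,110.3]],zt)[:,:2]
print('strap far end rel tool (z,y):',frame(q,st['ee_pos'][:2],tool(st)[1]).round(1))
E
```

```text
[261.  94.] [  970   108   146   548 67074] ((525.3143920898438, -360.0140075683594), (38.3171272277832, 158.4900360107422), 85.3334732055664)
[345. 144.] [   841    145   1161    655 218634] ((563.6427612304688, -244.90234375), (382.01275634765625, 196.9727783203125), 85.3401870727539)
[437.  79.] [ 1580   146   305   416 74265] ((531.9138793945312, -155.33773803710938), (86.87962341308594, 118.83670806884766), 85.3864974975586)
strap far end rel tool (z,y): [[-76.4 -13.1]
 [-76.4  15.8]]
```

View pics/w2m.png

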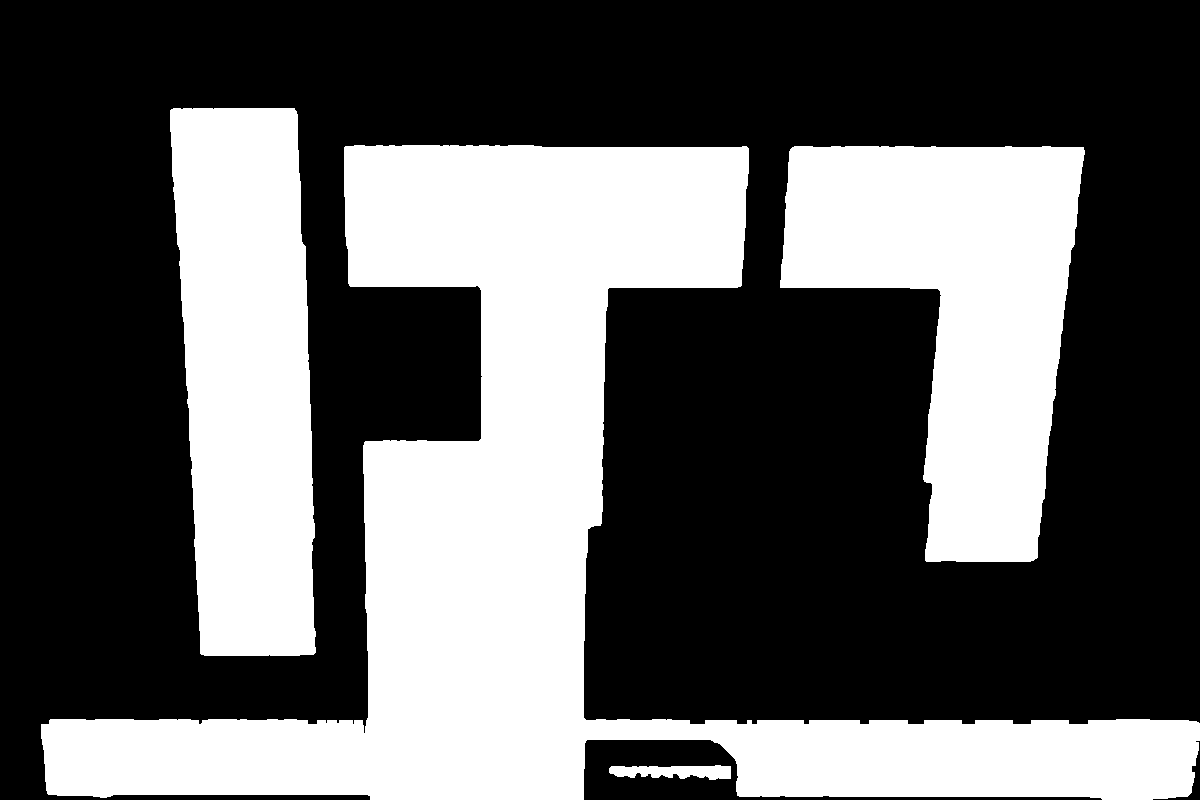

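```bash
python3 -c "
from h import *
go(527.2,-360.1,80,-4.66)"
```

```text
t=5.42 at [ 631.3 -299.1  235.9] ang -4.59 turn 0.01  tx 15.59 ty -6.92 tz -9.88  F [ 0.4  0.7 -1. ] w 29.8 q6 -112
```

>>> {"method": "jog_arm", "body": {"plan": [0, -2, -3, 0, 0, -2.5, -3, 0, 1.5, -2.4, -3, 0, 2.5, 0, -0.9, 0, 3.5, 0, 0, 0, 3.5, 0, 0, 0, 3, 0, 0, 0, 1.5, 0, 0, 0, 0, 0, 0, 0, 0, 0, 0, 0]}}

```text
time_s: 6.25
ee_pos: [527.2, -360.3, 80.9]
ee_rot: [134.3, 89.9, 129.7]
force: [-0.2, 0.2, -1.9]
gripper_width: 29.9
```

```bash
python3 -c "
from h import *
go(527.2,-360.1,42,-4.66)"
```

```text
t=6.25 at [ 527.2 -360.3   80.9] ang -4.58 turn 0.01  tx 3.89 ty 0.02 tz -0.01  F [-0.2  0.2 -1.9] w 29.9 q6 -121
```

>>> {"method": "jog_arm", "body": {"plan": [1.5, 0, 0, 0, 1.5, 0, 0, 0, 0.7, 0, 0, 0, 0.15, 0, 0, 0, 0.1, 0, 0, 0, 0, 0, 0, 0, 0, 0, 0, 0]}}

```text
time_s: 6.83
ee_pos: [527.5, -362.0, 42.6]
ee_rot: [-28.1, 89.9, -32.8]
force: [-0.0, 0.2, -1.3]
gripper_width: 29.8
```

```bash
python3 -c "
from h import *
go(527.2,-360.1,40.4,-4.66)
print(env.state()['force'])"
```

```text
t=6.83 at [ 527.5 -362.    42.6] ang -4.67 turn -0.00  tx 0.22 ty 0.18 tz -0.05  F [-0.   0.2 -1.3] w 29.8 q6 -121
[-0.01163684  0.18196034 -1.27059169]
```

>>> {"method": "jog_arm", "body": {"plan": [0.1, 0, 0, 0, 0, 0, 0, 0]}}

```text
time_s: 7.0
ee_pos: [527.0, -361.7, 40.9]
ee_rot: [-23.6, 90.0, -28.2]
force: [0.7, 0.6, -1.5]
gripper_width: 29.7
```

>>> {"method": "jog_arm", "body": {"plan": [0.1, 0, 0, 0, 0, 0, 0, 0]}}

```text
time_s: 7.17
ee_pos: [527.1, -361.8, 40.4]
ee_rot: [-25.3, 89.9, -30.0]
force: [-0.5, 0.8, 3.7]
gripper_width: 29.7
```

>>> {"method": "jog_arm", "body": {"plan": [-0.05, 0.15, 0, 0, 0, 0, 0, 0]}}

```text
time_s: 7.33
ee_pos: [527.3, -360.3, 40.4]
ee_rot: [-37.0, 89.9, -41.7]
force: [-0.8, -0.5, 3.0]
gripper_width: 29.7
```

>>> {"method": "jog_arm", "body": {"plan": [0, 0, 0, 0, 0, 0, 0, 0, 0, 0, 0, 0, 0, 0, 0, 0], "claw": 5}}

```text
time_s: 7.67
ee_pos: [526.9, -360.0, 39.7]
ee_rot: [128.3, 90.0, 123.7]
force: [-0.5, -0.6, -0.7]
gripper_width: 49.6
```

>>> {"method": "jog_arm", "body": {"plan": [-1.5, 0, 0, 0, -3, 0, 0, 0, -4, 0, 0, 0, -4, 0, 0, 0, -4, 0, 0, 0, -3, 0, 0, 0, 0, 0, 0, 0]}}

```text
time_s: 8.25
ee_pos: [529.6, -361.9, 242.9]
ee_rot: [-30.4, 89.2, -35.0]
force: [1.5, 0.4, 0.6]
gripper_width: 50.3
```

```bash
python3 - <<'E'
from h import *
st,im=look('top','t1')
cv2.imwrite('pics/t1c.png',cv2.resize(im[130:240,370:520],None,fx=5,fy=5))
go(486+100*np.cos(np.radians(-15)),307-26,240,-15)
E
```

```text
t=8.30 at [ 528.4 -361.1  239.2] ang -4.67 turn 1.72  tx -0.08 ty 63.43 tz -11.39  F [ 0.7 -0.4  0.3] w 50.0 q6 -121
```

View pics/t1c.png

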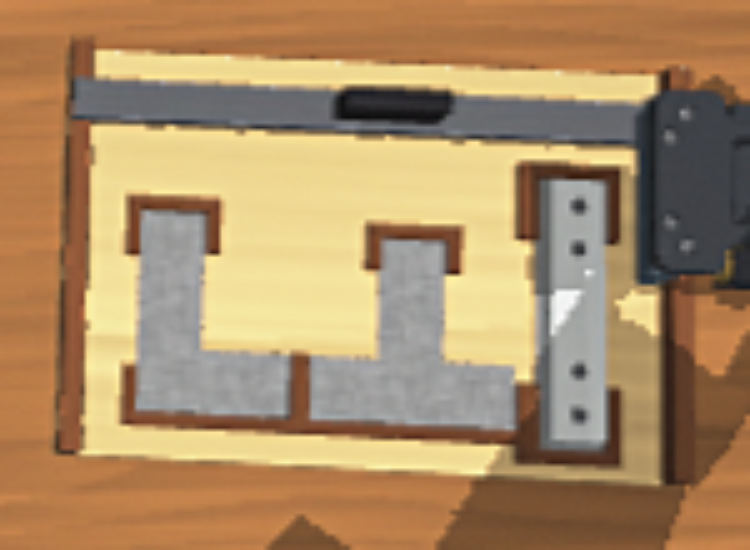

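```bash
python3 - <<'E'
from h import *
go(537,293,240,-15.1)
E
```

```text
t=8.30 at [ 528.4 -361.1  239.2] ang -4.67 turn 1.74  tx -0.08 ty 63.38 tz -16.21  F [ 0.7 -0.4  0.3] w 50.0 q6 -121
```

>>> {"method": "jog_arm", "body": {"plan": [0, 0, 0, 0.9, 0, 0, 0, 0.85, 0, 2, 0, 0, 0, 3.8, -1, 0, 0, 3.8, -1, 0, 0, 3.8, -1, 0, 0, 3.8, -1, 0, 0, 3.8, -1, 0, 0, 3.8, -1, 0, 0, 3.8, -1, 0, 0, 3.8, -1, 0, 0, 3.8, -1, 0], "claw": 6}}

```text
time_s: 9.3
ee_pos: [533.6, 14.7, 233.3]
ee_rot: [-167.4, 89.8, 177.5]
force: [0.2, 0.2, -0.2]
gripper_width: 60.2
```

>>> {"method": "jog_arm", "body": {"plan": [0, 3.8, -1, 0, 0, 3.8, -1, 0, 0, 3.8, -1, 0, 0, 3.8, -1, 0, 0, 3.8, -1, 0, 0, 3.8, -1, 0, 0, 3.4, -1, 0, 0, 1, 0, 0, 0, 0, 0, 0, 0, 0, 0, 0, 0, 0, 0, 0]}}

```text
time_s: 10.22
ee_pos: [538.2, 292.0, 234.1]
ee_rot: [-119.7, 89.9, -134.9]
force: [-0.5, 0.2, 0.4]
gripper_width: 60.1
```

```bash
python3 - <<'E'
from h import *
go(537,293,240,-15.1)
st,im=look('wrist','w3'); import pickle; pickle.dump(st,open('w3.pkl','wb'))
E
```

```text
t=10.22 at [538.2 292.  234.1] ang -15.23 turn -0.02  tx -0.59 ty 0.06 tz -0.14  F [-0.5  0.2  0.4] w 60.1 q6 -47
```

View pics/w3.png

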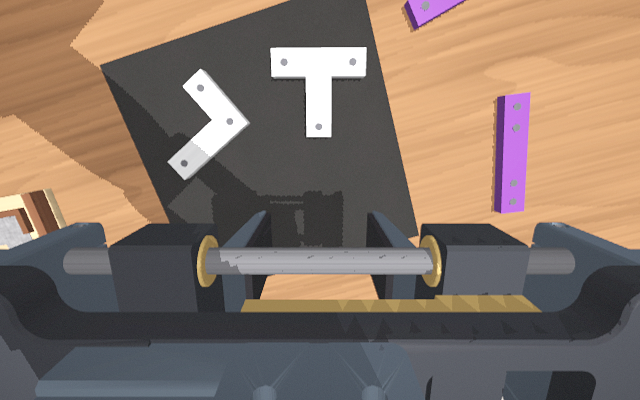

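Both the tee at (318,85) and the elbow at (215,120) are fully in view.

```bash
python3 - <<'E'
from h import *
import pickle
st=pickle.load(open('w3.pkl','rb')); im=cv2.imread('pics/w3.png'); cm=cam('wrist',st)
for thr in (150,185,200):
  for nm,uv in dict(tee=(318,85),elbow=(222,118)).items():
    px,p,r=white(im,cm,uv,19,thr); print(nm,thr,r)
cm=cam('top'); im=cv2.imread('pics/top0.png')
for thr in(170,200): print('top elbow',white(im,cm,(289,232),19,thr,box=(215,150,340,270))[2])
E
```

```text
tee 150 ((435.7174377441406, 319.7532653808594), (111.61798858642578, 101.52458953857422), 74.9415054321289)
elbow 150 ((431.7156066894531, 161.46832275390625), (82.5870132446289, 113.19271087646484), 24.314786911010742)
tee 185 ((435.703125, 319.7345275878906), (110.92379760742188, 100.98038482666016), 75.02880096435547)
elbow 185 ((431.5166015625, 161.19529724121094), (81.24077606201172, 112.06620025634766), 24.417016983032227)
tee 200 ((435.515380859375, 319.72320556640625), (110.56688690185547, 100.63761138916016), 74.83297729492188)
elbow 200 ((431.6246337890625, 160.76824951171875), (80.96778106689453, 111.11145782470703), 24.395837783813477)
top elbow ((431.8951721191406, 160.40097045898438), (80.73577880859375, 111.925537109375), 24.994396209716797)
top elbow ((431.87701416015625, 160.40472412109375), (80.22488403320312, 111.09272766113281), 24.828332901000977)
```

```bash
python3 - <<'E'
from h import *
go(443.4,317.8,75,-15.1)
E
```

```text
t=10.27 at [538.4 291.9 234.5] ang -15.27 turn -0.03  tx 15.95 ty 0.03 tz -9.85  F [ 0.9 -1.2 -0.5] w 59.9 q6 -47
```

>>> {"method": "jog_arm", "body": {"plan": [0.5, 0, -2.8, 0, 2.5, 0, -3, 0, 3.5, 0, -2, 0, 3.5, 0, -1, 0, 3.5, 0, -1, 0, 2.5, 0, 0, 0, 0, 0, 0, 0, 0, 0, 0, 0]}}

```text
time_s: 10.93
ee_pos: [443.9, 318.0, 74.7]
ee_rot: [-125.7, 89.9, -141.0]
force: [0.3, -0.2, 0.5]
gripper_width: 59.8
```

```bash
python3 - <<'E'
from h import *
go(443.4,317.8,31.4,-15.1)
E
```

```text
t=10.93 at [443.9 318.   74.7] ang -15.26 turn -0.03  tx 4.33 ty -0.03 tz -0.04  F [ 0.3 -0.2  0.5] w 59.8 q6 -40
```

>>> {"method": "jog_arm", "body": {"plan": [2, 0, 0, 0, 1.8, 0, -0.04, 0, 0.5, 0, 0, 0, 0, 0, 0, 0, 0, 0, 0, 0]}}

```text
time_s: 11.35
ee_pos: [444.9, 319.8, 33.6]
ee_rot: [50.0, 89.8, 34.8]
force: [-0.2, 0.9, 0.2]
gripper_width: 60.4
```

>>> {"method": "jog_arm", "body": {"plan": [0, 0, 0, 0, 0, 0, 0, 0, 0, 0, 0, 0, 0, 0, 0, 0, 0, 0, 0, 0, 0, 0, 0, 0], "claw": 1}}

```text
time_s: 11.85
ee_pos: [443.4, 319.1, 32.3]
ee_rot: [-85.8, 90.0, -100.9]
force: [0.1, -1.7, 4.2]
gripper_width: 30.2
```

>>> {"method": "jog_arm", "body": {"plan": [-2, 0, 0, 0, -3, 0, 0, 0, -3.5, 0, 0, 0, -3.5, 0, 0, 0, -3.5, 0, 0, -0.8, -3.5, 0, 0, -0.9, 0, 0, 0, 0]}}

```text
time_s: 12.43
ee_pos: [446.4, 321.7, 229.0]
ee_rot: [40.6, 89.2, 35.8]
force: [0.4, 2.0, -2.6]
gripper_width: 29.8
```

```bash
python3 - <<'E'
from h import *
go(630,-215,240,-4.66)
E
```

```text
t=12.43 at [446.4 321.7 229. ] ang -4.82 turn -0.03  tx -1.10 ty -52.00 tz 22.66  F [ 0.4  2.  -2.6] w 29.8 q6 -51
```

```bash
python3 - <<'E'
from h import *
go(526,-270,229,-4.66)
E
```

```text
t=12.43 at [446.4 321.7 229. ] ang -4.82 turn -0.03  tx 0.00 ty -58.32 tz 12.74  F [ 0.4  2.  -2.6] w 29.8 q6 -51
```

>>> {"method": "jog_arm", "body": {"plan": [0, -2, 0.4, -0.03, 0, -3.7, 0.8, 0, 0, -3.7, 0.8, 0, 0, -3.7, 0.8, 0, 0, -3.7, 0.8, 0, 0, -3.7, 0.8, 0, 0, -3.7, 0.8, 0, 0, -3.7, 0.8, 0, 0, -3.7, 0.8, 0, 0, -3.7, 0.8, 0, 0, -3.7, 0.8, 0, 0, -3.7, 0.8, 0]}}

```text
time_s: 13.43
ee_pos: [498.9, -115.4, 220.8]
ee_rot: [147.2, 89.9, 142.4]
force: [0.6, -0.5, -1.6]
gripper_width: 29.8
```

>>> {"method": "jog_arm", "body": {"plan": [0, -3.7, 0.8, 0, 0, -3.7, 0.8, 0, 0, -3.7, 0.8, 0, 0, -2.5, 0.8, 0, 0, -1, 0.4, 0, 0, 0, 0, 0, 0, 0, 0, 0, 0, 0, 0, 0]}}

```text
time_s: 14.1
ee_pos: [522.7, -260.6, 221.3]
ee_rot: [131.7, 89.9, 127.0]
force: [-0.6, 1.0, -2.2]
gripper_width: 29.9
```

```bash
python3 - <<'E'
from h import *
go(526,-270,80,-4.66)
look('wrist','w4')
E
```

```text
t=14.10 at [ 522.7 -260.6  221.3] ang -4.75 turn -0.02  tx 14.13 ty -0.91 tz 0.41  F [-0.6  1.  -2.2] w 29.9 q6 -113
```

View pics/w4.png

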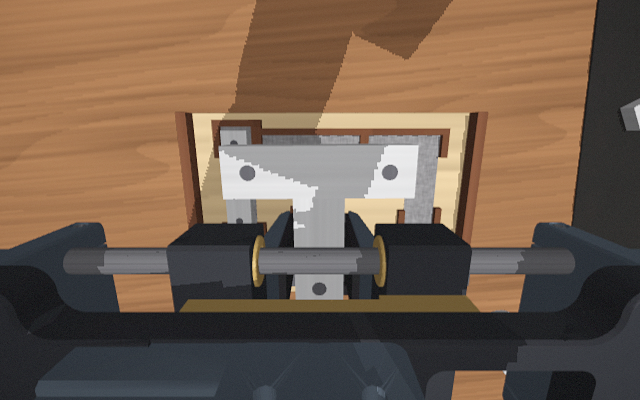

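```bash
python3 - <<'E'
from h import *
st=env.state(); cm=cam('wrist',st)
q=ray(cm,[[219,145.5],[419,145],[221,199],[416,198]],st['ee_pos'][2]-13.3)[:,:2]
print(frame(q,st['ee_pos'][:2],tool(st)[1]).round(1))
E
```

```text
[[-58.  -53.9]
 [-58.2  55.8]
 [-27.7 -55.3]
 [-28.2  56.7]]
```

>>> {"method": "jog_arm", "body": {"plan": [1.5, -0.45, 0.2, 0, 3, -0.45, 0.2, 0, 3.5, 0, 0, 0, 3.5, 0, 0, 0, 2.5, 0, 0, 0, 0, 0, 0, 0, 0, 0, 0, 0]}}

```text
time_s: 14.73
ee_pos: [525.9, -270.1, 81.5]
ee_rot: [150.9, 89.8, 146.2]
force: [1.1, 0.1, -1.4]
gripper_width: 30.1
```

```bash
python3 - <<'E'
from h import *
go(526,-270,43,-4.66)
E
```

```text
t=14.73 at [ 525.9 -270.1   81.5] ang -4.71 turn -0.01  tx 3.85 ty 0.01 tz 0.01  F [ 1.1  0.1 -1.4] w 30.1 q6 -114
```

>>> {"method": "jog_arm", "body": {"plan": [1.5, 0, 0, 0, 1.5, 0, 0, 0, 0.6, 0, 0, 0, 0.15, 0, 0, 0, 0, 0, 0, 0, 0, 0, 0, 0, 0, 0, 0, 0]}}

```text
time_s: 15.32
ee_pos: [527.2, -271.9, 45.8]
ee_rot: [-21.5, 89.9, -26.2]
force: [0.1, 0.1, -1.8]
gripper_width: 29.5
```

```bash
python3 - <<'E'
from h import *
go(526,-270,41.3,-4.66)
E
```

```text
t=15.32 at [ 527.2 -271.9   45.8] ang -4.79 turn -0.02  tx 0.45 ty 0.18 tz -0.13  F [ 0.1  0.1 -1.8] w 29.5 q6 -114
```

>>> {"method": "jog_arm", "body": {"plan": [0.2, 0.15, -0.1, 0, 0.1, 0, 0, 0, 0.1, 0, 0, 0, 0, 0, 0, 0]}}

```text
time_s: 15.65
ee_pos: [525.5, -269.8, 41.3]
ee_rot: [47.3, 90.0, 42.5]
force: [-1.4, 1.9, 3.7]
gripper_width: 29.4
```

```bash
python3 - <<'E'
from h import *
go(526,-270,41.3,-4.66)
E
```

```text
t=15.65 at [ 525.5 -269.8   41.3] ang -4.79 turn -0.02  tx 0.00 ty -0.01 tz 0.05  F [-1.4  1.9  3.7] w 29.4 q6 -114
```

>>> {"method": "jog_arm", "body": {"plan": [-0.05, 0, 0, 0, 0, 0, 0, 0, 0, 0, 0, 0, 0, 0, 0, 0], "claw": 5}}

```text
time_s: 15.98
ee_pos: [525.6, -270.1, 40.9]
ee_rot: [-12.1, 90.0, -16.9]
force: [0.1, 0.4, -0.6]
gripper_width: 49.7
```

>>> {"method": "jog_arm", "body": {"plan": [-1.5, 0, 0, 0, -3, 0, 0, 0, -4, 0, 0, 0, -4, 0, 0, 0, -4, 0, 0, 0, -2, 0, 0, 0, 0, 0, 0, 0]}}

```text
time_s: 16.57
ee_pos: [527.9, -271.4, 232.0]
ee_rot: [-23.4, 89.3, -28.2]
force: [0.5, -1.2, -0.2]
gripper_width: 50.3
```

```bash
python3 - <<'E'
from h import *
go(455.7,168.4,200,-65.3)
go(455.7,168.4,200,-4.66)
E
```

```text
t=16.57 at [ 527.9 -271.4  232. ] ang -4.79 turn 10.08  tx 3.20 ty 11.81 tz -42.97  F [ 0.5 -1.2 -0.2] w 50.3 q6 -114
t=16.57 at [ 527.9 -271.4  232. ] ang -4.79 turn -0.02  tx 3.20 ty 43.24 tz -10.77  F [ 0.5 -1.2 -0.2] w 50.3 q6 -114
```

>>> {"method": "jog_arm", "body": {"plan": [0, 3.6, -0.9, 0, 0, 3.6, -0.9, 0, 0, 3.6, -0.9, 0, 0, 3.6, -0.9, 0, 0, 3.6, -0.9, 0, 0, 3.6, -0.9, 0, 0, 3.6, -0.9, 0, 0, 3.6, -0.9, 0, 0, 3.6, -0.9, 0, 0, 3.6, -0.9, 0, 0, 3.6, -0.9, 0, 0, 3.6, -0.9, 0], "claw": 6}}

```text
time_s: 17.57
ee_pos: [452.8, 171.0, 224.8]
ee_rot: [-154.8, 89.9, -159.6]
force: [0.3, 0.5, 0.1]
gripper_width: 59.8
```

>>> {"method": "jog_arm", "body": {"plan": [0, 0, 0, 1.1, 0, 0, 0, 1.1, 0, 0, 0, 1.1, 0, 0, 0, 1.1, 0, 0, 0, 1.1, 0, 0, 0, 1.1, 0, 0, 0, 1.1, 0, 0, 0, 1.1, 0, 0, 0, 1.1, 0, 0, 0, 0.2, 0, 0, 0, 0, 0, 0, 0, 0]}}

```text
time_s: 18.57
ee_pos: [453.7, 169.4, 225.3]
ee_rot: [-96.4, 89.9, -161.7]
force: [-1.1, 0.1, 0.9]
gripper_width: 60.2
```

```bash
python3 - <<'E'
from h import *
go(455.7,168.4,75,-65.3)
st,im=look('top','t2')
cv2.imwrite('pics/t2c.png',cv2.resize(im[130:240,370:520],None,fx=5,fy=5))
E
```

```text
t=18.57 at [453.7 169.4 225.3] ang -65.26 turn 0.01  tx 15.03 ty 0.14 tz 0.17  F [-1.1  0.1  0.9] w 60.2 q6 -6
```

View pics/t2c.png

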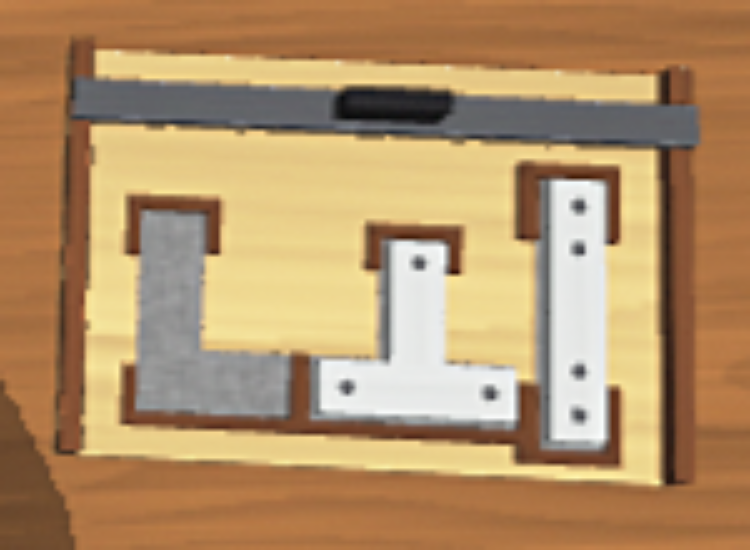

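Strap at (484,192) and tee at (452,197) lie inside their cleats. Checking the numbers, then taking the elbow.

```bash
python3 - <<'E'
from h import *
cm=cam('top'); im=cv2.imread('pics/t2.png')
for z in (28,):
  for thr in(190,210):
    for uv in ((485,192),(453,203)): print(white(im,cm,uv,z,thr,box=(375,150,515,235))[2])
E
```

```text
((525.7069091796875, -358.9749450683594), (30.241071701049805, 149.92691040039062), 85.27962493896484)
((517.7632446289062, -267.841552734375), (109.40569305419922, 100.7535400390625), 85.48674011230469)
((526.0418701171875, -359.0035095214844), (28.839521408081055, 149.11534118652344), 85.27466583251953)
((517.75732421875, -268.1680603027344), (108.7284927368164, 99.33110809326172), 85.51884460449219)
```

>>> {"method": "jog_arm", "body": {"plan": [1.5, 0.14, 0.17, 0, 3, 0, 0, 0, 3.5, 0, 0, 0, 3.5, 0, 0, 0, 2.5, 0, 0, 0, 1, 0, 0, 0, 0, 0, 0, 0]}}

```text
time_s: 19.2
ee_pos: [454.0, 167.9, 73.2]
ee_rot: [-95.9, 89.6, -161.2]
force: [-0.3, -0.3, -0.6]
gripper_width: 60.0
```

```bash
python3 - <<'E'
from h import *
go(455.7,168.4,31.5,-65.3)
E
```

```text
t=19.20 at [454.  167.9  73.2] ang -65.32 turn -0.00  tx 4.17 ty 0.18 tz 0.02  F [-0.3 -0.3 -0.6] w 60.0 q6 -6
```

>>> {"method": "jog_arm", "body": {"plan": [2, 0.15, 0, 0, 1.8, 0, 0, 0, 0.4, 0, 0, 0, 0, 0, 0, 0, 0, 0, 0, 0]}}

```text
time_s: 19.62
ee_pos: [458.0, 169.5, 34.9]
ee_rot: [87.6, 89.9, 22.2]
force: [1.1, 0.3, 0.4]
gripper_width: 60.0
```

```bash
python3 - <<'E'
from h import *
go(455.7,168.4,31.5,-65.3)
E
```

```text
t=19.62 at [458.  169.5  34.9] ang -65.37 turn -0.01  tx 0.34 ty -0.25 tz -0.00  F [1.1 0.3 0.4] w 60.0 q6 -6
```

>>> {"method": "jog_arm", "body": {"plan": [0.25, -0.15, 0, 0, 0, 0, 0, 0]}}

```text
time_s: 19.78
ee_pos: [456.2, 168.7, 32.2]
ee_rot: [86.0, 89.9, 20.6]
force: [-0.7, -0.1, 0.0]
gripper_width: 59.6
```

>>> {"method": "jog_arm", "body": {"plan": [0, 0, 0, 0, 0, 0, 0, 0, 0, 0, 0, 0, 0, 0, 0, 0, 0, 0, 0, 0, 0, 0, 0, 0], "claw": 1}}

```text
time_s: 20.28
ee_pos: [455.8, 168.5, 31.5]
ee_rot: [-97.8, 90.0, -163.2]
force: [0.3, -1.4, 1.9]
gripper_width: 30.1
```

>>> {"method": "jog_arm", "body": {"plan": [-2, 0, 0, 0, -3, 0, 0, 0, -3.5, 0, 0, 0, -3.5, 0, 0, 0, -3.5, 0, 0, 0, -3.5, 0, 0, 0, 0, 0, 0, 0]}}

```text
time_s: 20.87
ee_pos: [459.4, 169.8, 228.1]
ee_rot: [85.0, 89.2, 19.6]
force: [0.5, 1.7, -1.2]
gripper_width: 29.9
```

>>> {"method": "jog_arm", "body": {"plan": [0, 0, 0, -1.1, 0, 0, 0, -1.1, 0, 0, 0, -1.1, 0, 0, 0, -1.1, 0, 0, 0, -1.1, 0, 0, 0, -1.1, 0, 0, 0, -1.1, 0, 0, 0, -1.1, 0, 0, 0, -1.1, 0, 0, 0, -0.2, 0, 0, 0, 0, 0, 0, 0, 0]}}

```text
time_s: 21.87
ee_pos: [455.7, 168.5, 220.9]
ee_rot: [-164.1, 89.9, -169.0]
force: [0.1, 0.4, -1.7]
gripper_width: 29.8
```

```bash
python3 - <<'E'
from h import *
go(537.1,-132,230,-4.66)
look('wrist','w5')
E
```

```text
t=21.87 at [455.7 168.5 220.9] ang -4.93 turn -0.04  tx -0.91 ty -29.29 tz 10.56  F [ 0.1  0.4 -1.7] w 29.8 q6 -66
```

View pics/w5.png

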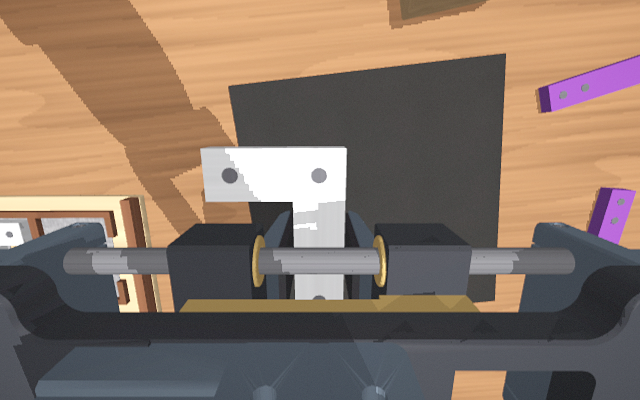

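```bash
python3 - <<'E'
from h import *
im=cv2.imread('pics/w5.png')
st=env.state(); cm=cam('wrist',st)
S=4
for col in (210,240,270,300,330):
    c=im[135:215,col].astype(int).sum(1); print(col,135+np.argmax(np.diff(c)), im[146:152,col].sum(1))
q=ray(cm,[[201.5,148.5],[346,147.8],[204,201.5]],st['ee_pos'][2]-12.5)[:,:2]
print(frame(q,st['ee_pos'][:2],tool(st)[1]).round(1))
E
```

```text
210 147 [399 462 548 618 633 629]
240 147 [372 489 691 765 765 765]
270 147 [377 488 752 765 765 765]
300 145 [448 532 765 765 765 765]
330 147 [433 515 761 765 765 765]
[[-56.4 -63.3]
 [-56.8  15.7]
 [-26.4 -64.9]]
```

>>> {"method": "jog_arm", "body": {"plan": [0, -1, 0.4, -0.04, 0, -3, 1.1, 0, 0, -3.4, 1.2, 0, 0, -3.4, 1.2, 0, 0, -3.4, 1.2, 0, 0, -3.4, 1.2, 0, 0, -3.4, 1.2, 0, 0, -3.4, 1.2, 0, 0, -3, 1.1, 0, 0, -1.9, 0.7, 0, 0, 0, 0, 0, 0, 0, 0, 0]}}

```text
time_s: 22.92
ee_pos: [537.2, -132.7, 220.9]
ee_rot: [139.0, 89.9, 134.3]
force: [-0.4, 0.4, -1.5]
gripper_width: 30.1
```

```bash
python3 - <<'E'
from h import *
go(537.1,-132,80,-4.66)
E
```

```text
t=22.92 at [ 537.2 -132.7  220.9] ang -4.74 turn -0.01  tx 14.09 ty 0.07 tz -0.02  F [-0.4  0.4 -1.5] w 30.1 q6 -100
```

>>> {"method": "jog_arm", "body": {"plan": [1.5, 0.08, -0.1, 0, 3, 0, 0, 0, 3.5, 0, 0, 0, 3.5, 0, 0, 0, 2.5, 0, 0, 0, 0, 0, 0, 0, 0, 0, 0, 0]}}

```text
time_s: 23.5
ee_pos: [535.6, -129.7, 80.9]
ee_rot: [162.8, 89.8, 158.3]
force: [-0.2, -0.4, -1.3]
gripper_width: 29.6
```

```bash
python3 - <<'E'
from h import *
go(536.2,-131.9,41,-4.66)
E
```

```text
t=23.50 at [ 535.6 -129.7   80.9] ang -4.51 turn 0.02  tx 3.99 ty -0.21 tz 0.07  F [-0.2 -0.4 -1.3] w 29.6 q6 -100
```

>>> {"method": "jog_arm", "body": {"plan": [1.5, -0.1, 0.05, 0.02, 1.5, 0, 0, 0, 0.6, 0, 0, 0, 0.15, 0, 0, 0, 0, 0, 0, 0, 0, 0, 0, 0, 0, 0, 0, 0]}}

```text
time_s: 24.08
ee_pos: [537.6, -132.1, 45.2]
ee_rot: [-7.1, 89.9, -11.7]
force: [-0.4, 0.0, -1.5]
gripper_width: 29.9
```

```bash
python3 - <<'E'
from h import *
go(536.2,-131.9,41,-4.66)
E
```

```text
t=24.08 at [ 537.6 -132.1   45.2] ang -4.67 turn -0.00  tx 0.42 ty 0.01 tz -0.15  F [-0.4  0.  -1.5] w 29.9 q6 -100
```

>>> {"method": "jog_arm", "body": {"plan": [0.2, 0, -0.1, 0, 0.1, 0, 0, 0, 0.1, 0, 0, 0, 0, 0, 0, 0]}}

```text
time_s: 24.42
ee_pos: [535.7, -132.0, 40.5]
ee_rot: [14.2, 90.0, 9.6]
force: [-1.1, 0.6, 3.6]
gripper_width: 30.0
```

```bash
python3 - <<'E'
from h import *
go(536.2,-131.9,41,-4.66)
E
```

```text
t=24.42 at [ 535.7 -132.    40.5] ang -4.68 turn -0.00  tx -0.05 ty 0.01 tz 0.04  F [-1.1  0.6  3.6] w 30.0 q6 -100
```

>>> {"method": "jog_arm", "body": {"plan": [-0.05, 0, 0, 0, 0, 0, 0, 0, 0, 0, 0, 0, 0, 0, 0, 0], "claw": 5}}

```text
time_s: 24.75
ee_pos: [535.9, -132.0, 40.4]
ee_rot: [23.3, 90.0, 18.6]
force: [-0.5, -0.8, 0.5]
gripper_width: 49.6
```

>>> {"method": "jog_arm", "body": {"plan": [-1.5, 0, 0, 0, -3, 0, 0, 0, -4, 0, 0, 0, -4, 0, 0, 0, -4, 0, 0, 0, -2, 0, 0, 0, 0, -3, 2.5, 0, 0, -3, 2.5, 0, 0, -3, 2.5, 0, 0, -3, 2.5, 0, 0, 0, 0, 0, 0, 0, 0, 0], "claw": 4}}

```text
time_s: 25.75
ee_pos: [626.0, -261.1, 223.8]
ee_rot: [154.6, 89.9, 149.8]
force: [-0.8, 0.6, 0.3]
gripper_width: 40.1
```

```bash
python3 - <<'E'
from h import *
go(640,-250,240,-4.66)
st,im=look('wrist','w6'); import pickle; pickle.dump(st,open('w6.pkl','wb'))
E
```

```text
t=25.75 at [ 626.  -261.1  223.8] ang -4.79 turn -0.02  tx -1.62 ty 1.22 tz 1.31  F [-0.8  0.6  0.3] w 40.1 q6 -109
```

View pics/w6.png

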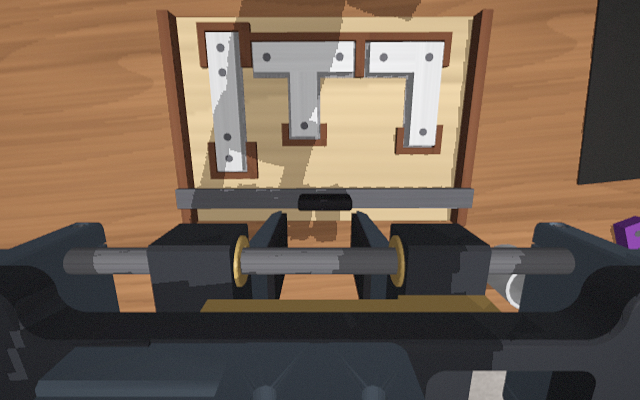

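All three lie inside their cleats: strap at (225,100), tee at (303,85), elbow at (410,90). The bar grip is at (325,202). Now measuring the grip and checking flatness by edge sizes at the z=28 plane.

```bash
python3 - <<'E'
from h import *
import pickle
st=pickle.load(open('w6.pkl','rb')); im=cv2.imread('pics/w6.png'); cm=cam('wrist',st)
cv2.imwrite('pics/w6c.png',cv2.resize(im[10:215,160:490],None,fx=2.4,fy=2.4,interpolation=cv2.INTER_CUBIC))
cv2.imwrite('pics/w6g.png',cv2.resize(im[180:220,280:370],None,fx=8,fy=8,interpolation=cv2.INTER_CUBIC))
t0=cv2.imread('pics/top0.png'); ct=cam('top')
cv2.imwrite('pics/t0g.png',cv2.resize(t0[138:165,430:470],None,fx=16,fy=16,interpolation=cv2.INTER_CUBIC))
E
```

```text
(no output)
```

View pics/w6g.png

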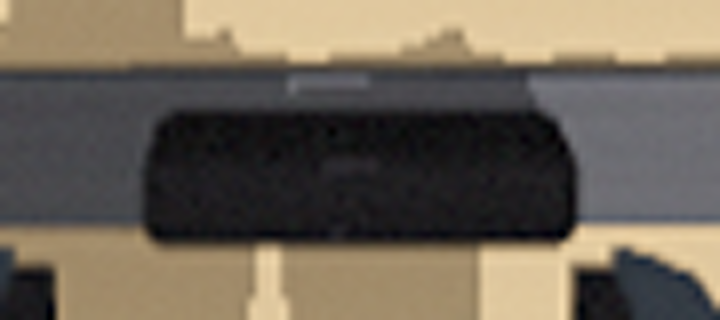

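View pics/t0g.png

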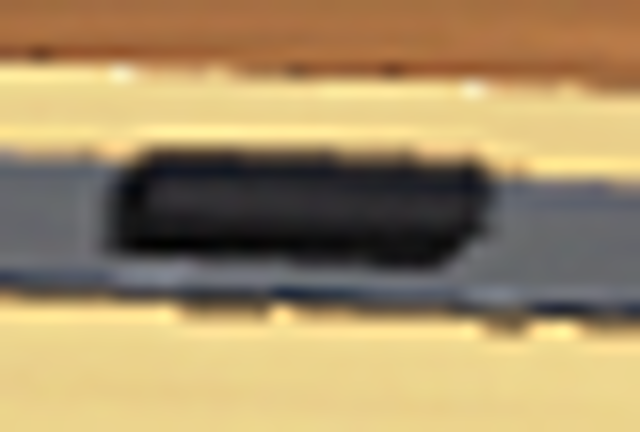

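View pics/w6c.png

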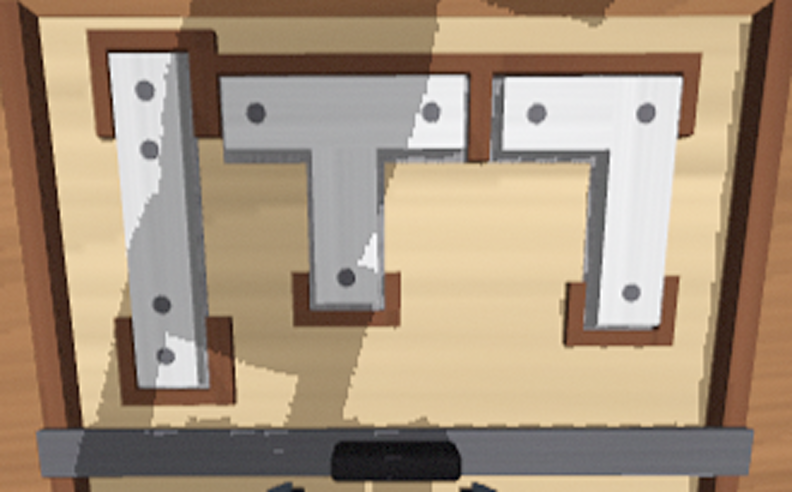

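```bash
python3 - <<'E'
from h import *
import pickle
st=pickle.load(open('w6.pkl','rb')); cm=cam('wrist',st); ct=cam('top')
o=np.array([526.,-270.])
far=ray(cm,[[298.7-.5,209.7],[351.5,209.7]],69)[:,:2]; near=ray(cm,[[300,193.7],[350,193.7]],40)[:,:2]
print('wrist',frame(far,o,-4.66).round(1).tolist(),frame(near,o,-4.66).round(1).tolist(),far.mean(0),near.mean(0))
far=ray(ct,[[430+130/16-.5,138+150/16-.5],[430+490/16-.5,138+165/16-.5]],69)[:,:2]; near=ray(ct,[[430+130/16-.5,138+252/16-.5],[430+440/16-.5,138+262/16-.5]],40)[:,:2]
print('top',frame(far,o,-4.66).round(1).tolist(),frame(near,o,-4.66).round(1).tolist(),far.mean(0),near.mean(0))
# bar: leading edge at z~40 (top) from wrist
E
```

```text
wrist [[119.4, -4.6], [119.5, 53.8]] [[108.2, -4.3], [108.3, 55.0]] [ 647.05541537 -255.21580528] [ 635.96790096 -253.52934412]
top [[119.4, 57.9], [119.7, -4.1]] [[109.0, 50.0], [109.7, -4.8]] [ 647.32040214 -252.91980521] [ 636.82371822 -256.34074052]
```

```bash
python3 - <<'E'
from h import *
go(641.2,-253.8,120,-94.66)
E
```

```text
t=25.80 at [ 625.3 -259.8  224.3] ang -4.73 turn 14.99  tx 10.43 ty 1.53 tz -0.73  F [ 0.1 -0.2 -0.1] w 39.9 q6 -109
```

>>> {"method": "jog_arm", "body": {"plan": [0, 0, 0, 1.1, 0, 0, 0, 1.1, 0, 0, 0, 1.1, 0, 0, 0, 1.1, 0, 0, 0, 1.1, 0, 0, 0, 1.1, 0, 0, 0, 1.1, 0, 0, 0, 1.1, 0, 0, 0, 1.1, 0, 0, 0, 1.1, 0, 0, 0, 1.1, 0, 0, 0, 1.1]}}

```text
time_s: 26.8
ee_pos: [624.8, -258.0, 226.0]
ee_rot: [-168.0, 90.0, 107.9]
force: [1.2, -0.5, -0.1]
gripper_width: 40.2
```

>>> {"method": "jog_arm", "body": {"plan": [0, 0, 0, 1, 0, 0, 0, 0.8, 0, 0, 0, 0, 0, 0, 0, 0]}}

```text
time_s: 27.13
ee_pos: [625.1, -258.5, 225.9]
ee_rot: [-157.3, 90.0, 108.2]
force: [-0.1, 0.1, 0.5]
gripper_width: 39.9
```

```bash
python3 - <<'E'
from h import *
go(641.2,-253.8,120,-94.66)
E
```

```text
t=27.13 at [ 625.1 -258.5  225.9] ang -94.48 turn 0.03  tx 10.59 ty 1.57 tz -0.59  F [-0.1  0.1  0.5] w 39.9 q6 -19
```

>>> {"method": "jog_arm", "body": {"plan": [1.5, 0.8, -0.3, 0.03, 3, 0.8, -0.3, 0, 3.5, 0, 0, 0, 2.5, 0, 0, 0, 0, 0, 0, 0, 0, 0, 0, 0]}}

```text
time_s: 27.63
ee_pos: [641.5, -254.2, 118.4]
ee_rot: [-111.6, 89.8, 153.6]
force: [0.9, 0.1, 0.5]
gripper_width: 40.3
```

```bash
python3 - <<'E'
from h import *
go(641.2,-253.8,70,-94.66)
st,im=look('scene','s7')
cv2.imwrite('pics/s7c.png',cv2.resize(im[130:310,120:320],None,fx=4,fy=3.3,interpolation=cv2.INTER_CUBIC))
look('wrist','w7')
E
```

```text
t=27.63 at [ 641.5 -254.2  118.4] ang -94.79 turn -0.02  tx 4.84 ty -0.03 tz -0.04  F [0.9 0.1 0.5] w 40.3 q6 -18
```

View pics/s7c.png

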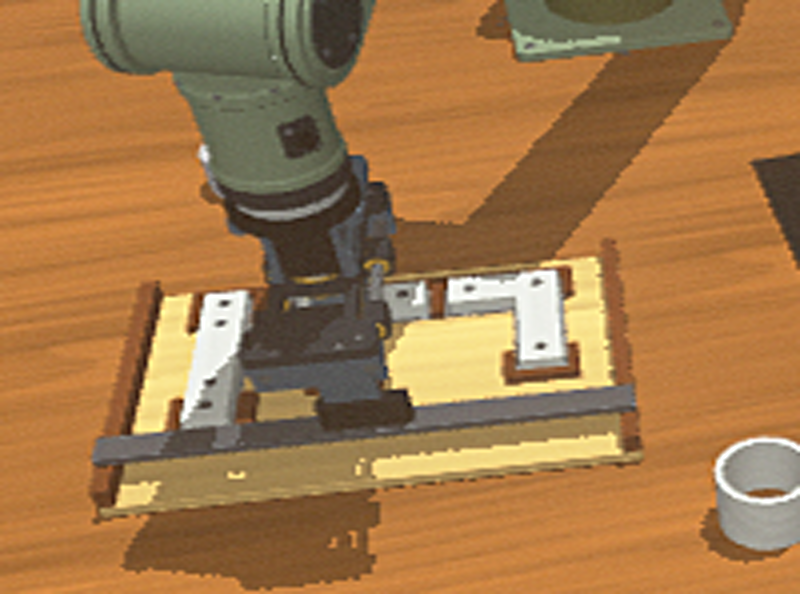

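View pics/w7.png

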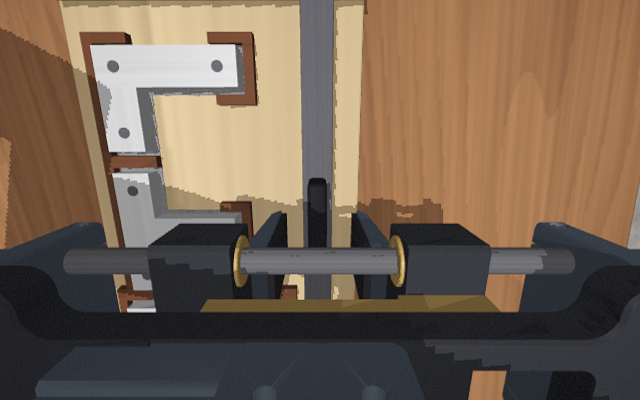

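The black grip at (317,210) is centred between the fingers and the parts are flat. Going down to pinch.

>>> {"method": "jog_arm", "body": {"plan": [1.5, 0, 0, 0, 1.8, 0, 0, 0, 1, 0, 0, 0, 0.2, 0, 0, 0, 0, 0, 0, 0, 0, 0, 0, 0]}}

```text
time_s: 28.23
ee_pos: [643.0, -255.4, 76.8]
ee_rot: [75.4, 89.9, -19.5]
force: [-0.3, 1.0, 0.3]
gripper_width: 39.8
```

>>> {"method": "jog_arm", "body": {"plan": [0, 0, 0, 0, 0, 0, 0, 0, 0, 0, 0, 0, 0, 0, 0, 0, 0, 0, 0, 0, 0, 0, 0, 0], "claw": 0.5, "newtons": 20}}

```text
time_s: 28.73
ee_pos: [642.0, -255.1, 75.8]
ee_rot: [-20.7, 90.0, -115.5]
force: [-1.1, 0.1, 2.4]
gripper_width: 13.8
```

```bash
python3 - <<'E'
from h import *
go(641.2,-253.8,70,-94.66)
E
```

```text
t=28.73 at [ 642.  -255.1   75.8] ang -94.82 turn -0.03  tx 0.58 ty -0.09 tz -0.12  F [-1.1  0.1  2.4] w 13.8 q6 -18
```

>>> {"method": "jog_arm", "body": {"plan": [0, -0.5, 0, 0, 0, -1, 0, 0, 0, -1, 0, 0, 0, -1, 0, 0, 0, -1, 0, 0, 0, -1, 0, 0, 0, -1, 0, 0, 0, -1, 0, 0, 0, -1, 0, 0, 0, -0.8, 0, 0, 0, 0, 0, 0, 0, 0, 0, 0]}}

```text
time_s: 29.73
ee_pos: [548.1, -247.4, 75.8]
ee_rot: [-82.6, 89.9, -177.4]
force: [-2.7, -1.5, 6.1]
gripper_width: 13.9
```

>>> {"method": "jog_arm", "body": {"plan": [0, -0.3, 0, 0, 0, -0.3, 0, 0, 0, -0.2, 0, 0, 0, 0, 0, 0]}}

```text
time_s: 30.07
ee_pos: [541.6, -246.8, 75.8]
ee_rot: [45.8, 89.9, -49.0]
force: [0.7, -2.0, 5.1]
gripper_width: 13.7
```

```bash
python3 - <<'E'
from h import *
st=env.state(); print(frame(np.array([st['ee_pos'][:2]]),(642.,-254.5),-4.66), st['force'])
look('top','t8')
im=cv2.imread('pics/t8.png'); cv2.imwrite('pics/t8c.png',cv2.resize(im[120:240,370:520],None,fx=5,fy=5))
E
```

```text
[[-100.73152928   -0.47224185]] [ 0.72811281 -1.9506693   5.10935595]
```

View pics/t8c.png

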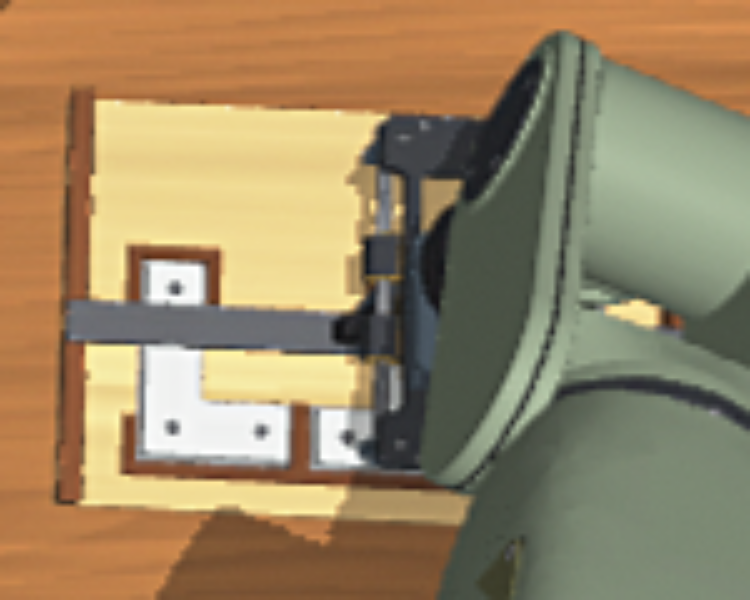

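>>> {"method": "jog_arm", "body": {"plan": [0, -0.25, 0, 0, 0, -0.25, 0, 0, 0, 0, 0, 0]}}

```text
time_s: 30.37
ee_pos: [536.5, -246.4, 75.8]
ee_rot: [42.0, 90.0, -52.9]
force: [0.5, -2.9, 6.8]
gripper_width: 13.8
```

>>> {"method": "jog_arm", "body": {"plan": [0, -0.25, 0, 0, 0, -0.25, 0, 0, 0, 0, 0, 0]}}

```text
time_s: 30.62
ee_pos: [534.0, -246.2, 75.8]
ee_rot: [81.3, 89.6, -13.6]
force: [7.6, -3.0, 1.7]
gripper_width: 13.9
```

>>> {"method": "jog_arm", "body": {"plan": [0, -0.25, 0, 0, 0, -0.2, 0, 0, 0, 0, 0, 0]}}

```text
time_s: 30.87
ee_pos: [533.8, -246.2, 75.8]
ee_rot: [84.1, 89.1, -10.9]
force: [17.3, -1.7, -6.9]
gripper_width: 13.9
```

>>> {"method": "jog_arm", "body": {"plan": [0, 0, 0, 0, 0, 0, 0, 0, 0, 0, 0, 0, 0, 0, 0, 0], "claw": 4}}

```text
time_s: 31.2
ee_pos: [525.4, -244.2, 74.3]
ee_rot: [-117.6, 89.7, 147.6]
force: [-0.8, 0.5, -0.2]
gripper_width: 37.5
```

```bash
python3 - <<'E'
from h import *
go(534,-246.2,200,-94.66)
look('wrist','w9a')
E
```

```text
t=31.20 at [ 525.4 -244.2   74.3] ang -94.89 turn -0.04  tx -12.57 ty 0.88 tz 0.13  F [-0.8  0.5 -0.2] w 37.5 q6 -21
```

View pics/w9a.png

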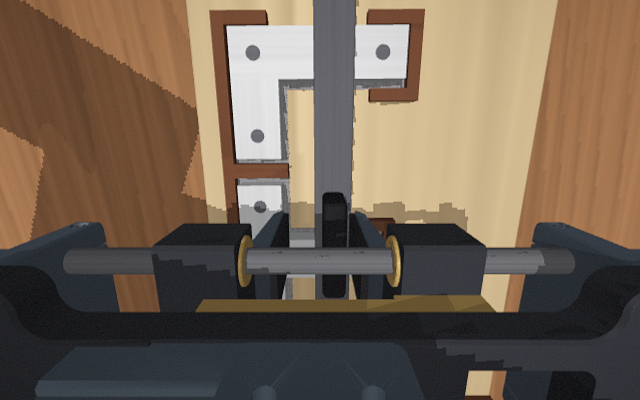

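>>> {"method": "jog_arm", "body": {"plan": [0, 0.4, 0, 0, 0, 0.4, 0, 0, 0, 0, 0, 0, -1.5, 0, 0, 0, -3, 0, 0, 0, -4, 0, 0, 0, -4, 0, 0, 0, -3, 0, 0, 0, 0, 3.5, 0, 0, 0, 3.8, 0, 0, 0, 3.8, 0, 0, 0, 0, 0, 0]}}

```text
time_s: 32.25
ee_pos: [651.2, -255.3, 228.4]
ee_rot: [97.3, 89.8, 2.6]
force: [-0.4, 0.0, -1.4]
gripper_width: 40.1
```

>>> {"method": "jog_arm", "body": {"plan": [0, 0, -2, 0, 0, 0, -4, 0, 0, 0, -4, 0, 0, 0, -4, 0, 0, 0, -4, 0, 0, 0, -4, 0, 0, 0, -4, 0, 0, 0, -4, 0, 0, 0, -4, 0, 0, 0, -3, 0, 0, 0, 0, 0, 0, 0, 0, 0]}}

```text
time_s: 33.25
ee_pos: [676.3, 114.9, 230.0]
ee_rot: [-60.0, 89.9, -154.7]
force: [-0.5, -1.6, -0.7]
gripper_width: 40.3
```

```bash
python3 - <<'E'
from h import *
go(534,-246.2,200,-94.66)
_,im=look('top','t10'); cv2.imwrite('pics/t10c.png',cv2.resize(im[120:240,370:520],None,fx=5,fy=5))
_,im=look('scene','s10')
E
```

```text
t=33.25 at [676.3 114.9 230. ] ang -94.68 turn -0.00  tx 3.00 ty -11.25 tz 37.15  F [-0.5 -1.6 -0.7] w 40.3 q6 13
```

View pics/t10c.png

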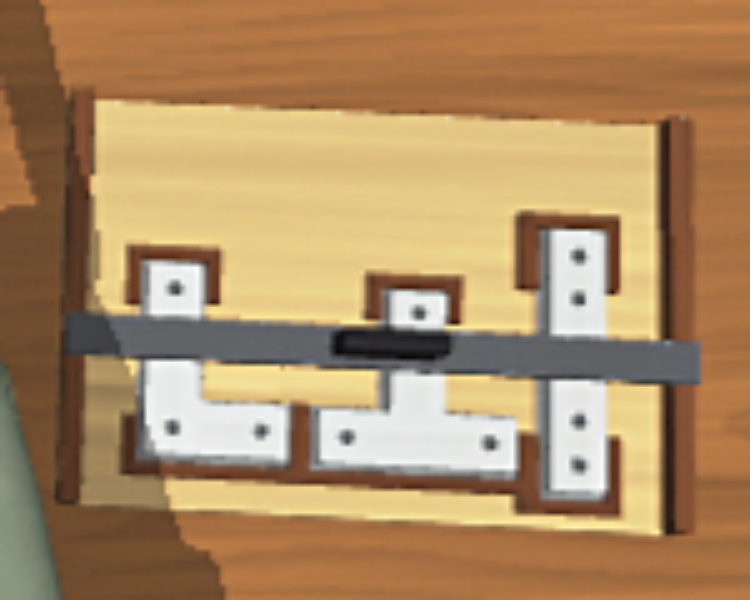

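View pics/s10.png

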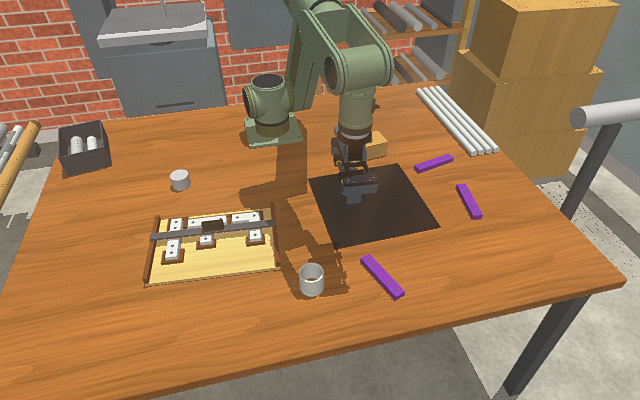

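```bash
python3 - <<'E'
from h import *
ct=cam('top'); o=np.array([526.,-270.])
im=cv2.imread('pics/t10.png'); t0=cv2.imread('pics/top0.png')
for nm,I,b in (('start',t0,(425,140,475,165)),('end',im,(425,175,475,200))):
    S=4;x0,y0,x1,y1=b
    big=cv2.resize(I[y0:y1,x0:x1],None,fx=S,fy=S,interpolation=cv2.INTER_CUBIC)
    m=(big.max(2)<62).astype(np.uint8)
    n,l,s,_=cv2.connectedComponentsWithStats(m); k=1+np.argmax(s[1:,4])
    c=max(cv2.findContours((l==k).astype(np.uint8),0,cv2.CHAIN_APPROX_NONE)[0],key=cv2.contourArea)[:,0]
    px=(c+.5)/S-.5+[x0,y0]; L=frame(ray(ct,px,69)[:,:2],o,-4.66); L2=frame(ray(ct,px,40)[:,:2],o,-4.66)
    print(nm,'far-7',np.percentile(L[:,0],98)-7,'near+7',np.percentile(L2[:,0],2)+7,'y',L[:,1].min(),L[:,1].max())
E
```

```text
start far-7 111.78456116307547 near+7 115.50530529220566 y -3.4766985734253586 61.11455041511023
end far-7 5.556350962276841 near+7 7.461499854342905 y -3.451936161344703 61.041248283433724
```

```bash
python3 - <<'E'
from workcell import env
print(env.job_done())
E
```

```text
the job is handed in; nothing more can be done
None
```

I laid the strap, tee and elbow in their own compartments, each set down at about 4 N of contact. I then slid the hold-down bar across them by its grip, let go and handed the job in at about 33 s.

- **Brackets:** Top-view measurements after placing put the strap about 1 mm and the tee about 1.5 mm from the middle of their compartments. I checked the elbow by eye only, in the wrist picture before the bar moved and the top picture after. All three lie flat inside their cleats, the right way round, and the bar did not shift them.
- **Bar:** It stopped hard, with the force rising to 17 N, after about 108 mm of travel. That would put its start near 17 mm, inside the stated 0 to 20 mm. I had no direct reading of the slide, so "fully home" rests on that hard stop and on the last top view. The bar stayed put after release.
- **Checks that disagreed:** The two grip-edge estimates in the top view differ by 2 to 4 mm. They give 106 to 108 mm of travel, against about 108 mm from the arm itself.
- **Everything else:** I did not touch the tube, the slug, the carton or the purple look-alikes. The robot ended clear of everything.

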